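Stock the finishing case in the turning shop

TASK

Put the finishing supplies away: lift the cover of the plywood case open until it rests back on its stop, and leave it open. Then stand all the tall glass jars in a row on the back step of the case and all the low tins in a row on the front step, each upright and centred on a round mark of its own. Leave the other things on the bench where they are.

Things in the scene. Friction and masses are not known exactly. Their poses are not given: they have to be found in the camera images.
- case: Fixed plywood tray, 230 mm (x, away from robot) by 310 mm (y), z up; origin: centre of underside, on the bench. Two shelf steps: front (x -107 to 0 mm, top 12 mm above bench) with a row of four round dark marks; back (x 0 to 107 mm, top 22 mm) with three. Low lip all round, top 22 mm above bench in the front half, 32 mm in the back half. A deep cover shuts it at the start.
- cover (a joint): Hinge of the tray's plywood cover, a deep box-shaped lid 230 x 310 x 92 mm, 0.7 kg. 0 = shut; grows as its front edge is lifted up and over, away from the robot; 1.75 rad = resting open on its stop. Damped (0.4 Nm per rad/s): let go below about 1.1 rad it sinks shut, beyond that it sinks open by itself in 1 to 3 s.
- cover_handle (a point): Middle of the steel bar handle on the front face of the cover: bar 120 mm long, round, 10 mm thick, along the case's y, 45 mm out from the face; when shut it is 88 mm above the bench and 26 mm below the cover's top. It moves with the cover; the axes are the cover's (x away from the robot, z up, when shut).
- cover_hinge (a point): Point on the cover's hinge line at the middle of the case's rear edge, 22 mm above the bench; the hinge line runs along the case's y. When shut the handle is at x -275, z +66 mm from it in the case's axes.
- tin_mark1 (a point): Centre, on the front step, of its round mark 1 of 4 (54 mm wide, counted towards the case's +y, 68 mm apart); tins go here.
- tin_mark2 (a point): Centre, on the front step, of its round mark 2 of 4 (54 mm wide, counted towards the case's +y, 68 mm apart); tins go here.
- tin_mark3 (a point): Centre, on the front step, of its round mark 3 of 4 (54 mm wide, counted towards the case's +y, 68 mm apart); tins go here.
- tin_mark4 (a point): Centre, on the front step, of its round mark 4 of 4 (54 mm wide, counted towards the case's +y, 68 mm apart); tins go here.
- jar_mark1 (a point): Centre, on the back step, of its round mark 1 of 3 (48 mm wide, counted towards the case's +y, 80 mm apart, row 96 mm behind the tin row); jars go here.
- jar_mark2 (a point): Centre, on the back step, of its round mark 2 of 3 (48 mm wide, counted towards the case's +y, 80 mm apart, row 96 mm behind the tin row); jars go here.
- jar_mark3 (a point): Centre, on the back step, of its round mark 3 of 3 (48 mm wide, counted towards the case's +y, 80 mm apart, row 96 mm behind the tin row); jars go here.
- tin1_center (a point): Centre (half-way up, 20 mm) of a low plain aluminium tin, 54 mm diameter, 40 mm high, about 0.12 kg, z along its axis. May be absent.
- tin2_center (a point): Centre (half-way up, 20 mm) of a low plain aluminium tin, 54 mm diameter, 40 mm high, about 0.12 kg, z along its axis. May be absent.
- tin3_center (a point): Centre (half-way up, 20 mm) of a low plain aluminium tin, 54 mm diameter, 40 mm high, about 0.12 kg, z along its axis. May be absent.
- tin4_center (a point): Centre (half-way up, 20 mm) of a low plain aluminium tin, 54 mm diameter, 40 mm high, about 0.12 kg, z along its axis. May be absent.
- jar1_center (a point): Centre (half-way up, 35 mm) of a tall amber glass jar with a dark steel cap, 48 mm diameter (cap 46 mm), 70 mm high, about 0.16 kg, z along its axis. May be absent.
- jar2_center (a point): Centre (half-way up, 35 mm) of a tall amber glass jar with a dark steel cap, 48 mm diameter (cap 46 mm), 70 mm high, about 0.16 kg, z along its axis. May be absent.
- jar3_center (a point): Centre (half-way up, 35 mm) of a tall amber glass jar with a dark steel cap, 48 mm diameter (cap 46 mm), 70 mm high, about 0.16 kg, z along its axis. May be absent.
- screwdriver: Screwdriver lying on the bench behind the stock; bystander, origin under its middle.
- mallet: Turned wooden mallet, 72 mm wide, 215 mm high, standing behind the stock; bystander, origin under its centre.
- glue: White glue bottle, 56 mm diameter, 150 mm high; bystander, origin under its centre.
- offcut: Dark wood offcut 140 x 50 x 40 mm; bystander, origin under its centre.
Things that resemble listed ones, but are neither listed nor needed, are in the scene too. What is shaped like the part that bears jar1_center but red is not meant. Leave any green look-alike of the part that bears tin4_center alone.

How it is judged:
On the way:
1. the cover is lifted open until it rests on its stop (value of joint cover above 1.65 rad), for 0.3 s.
At the end, for the whole second after the job is handed in: The cover is open on its stop (over 1.65 rad); every tin present stands upright (within 0.12 rad) on the front step with its centre within 10 mm of a tin mark, and every jar present likewise on the back step on a jar mark, resting on the step (height within 6 mm) (value of joint cover above 1.65 rad and (horizontal distance between tin1_center and tin_mark1 below 0.01 m or horizontal distance between tin1_center and tin_mark2 below 0.01 m or horizontal distance between tin1_center and tin_mark3 below 0.01 m or horizontal distance between tin1_center and tin_mark4 below 0.01 m) and angle between each of tin1_center, tin2_center, tin3_center, tin4_center, jar1_center, jar2_center, jar3_center's own z axis and vertical below 0.12 rad and z of tin1_center in the frame of case between 0.026 and 0.038 m and (horizontal distance between tin2_center and tin_mark1 below 0.01 m or horizontal distance between tin2_center and tin_mark2 below 0.01 m or horizontal distance between tin2_center and tin_mark3 below 0.01 m or horizontal distance between tin2_center and tin_mark4 below 0.01 m) and z of tin2_center in the frame of case between 0.026 and 0.038 m and (horizontal distance between tin3_center and tin_mark1 below 0.01 m or horizontal distance between tin3_center and tin_mark2 below 0.01 m or horizontal distance between tin3_center and tin_mark3 below 0.01 m or horizontal distance between tin3_center and tin_mark4 below 0.01 m) and z of tin3_center in the frame of case between 0.026 and 0.038 m and (horizontal distance between tin4_center and tin_mark1 below 0.01 m or horizontal distance between tin4_center and tin_mark2 below 0.01 m or horizontal distance between tin4_center and tin_mark3 below 0.01 m or horizontal distance between tin4_center and tin_mark4 below 0.01 m) and z of tin4_center in the frame of case between 0.026 and 0.038 m and (horizontal distance between jar1_center and jar_mark1 below 0.01 m or horizontal distance between jar1_center and jar_mark2 below 0.01 m or horizontal distance between jar1_center and jar_mark3 below 0.01 m) and z of jar1_center in the frame of case between 0.051 and 0.063 m and (horizontal distance between jar2_center and jar_mark1 below 0.01 m or horizontal distance between jar2_center and jar_mark2 below 0.01 m or horizontal distance between jar2_center and jar_mark3 below 0.01 m) and z of jar2_center in the frame of case between 0.051 and 0.063 m and (horizontal distance between jar3_center and jar_mark1 below 0.01 m or horizontal distance between jar3_center and jar_mark2 below 0.01 m or horizontal distance between jar3_center and jar_mark3 below 0.01 m) and z of jar3_center in the frame of case between 0.051 and 0.063 m); the robot touches nothing.
It fails at once if the screwdriver is disturbed (moved more than 30 mm) (distance of screwdriver from where it was at the start of the episode above 0.03 m).
It fails at once if the mallet is disturbed (moved more than 30 mm) (distance of mallet from where it was at the start of the episode above 0.03 m).
It fails at once if the glue is disturbed (moved more than 30 mm) (distance of glue from where it was at the start of the episode above 0.03 m).
It fails at once if the offcut is disturbed (moved more than 30 mm) (distance of offcut from where it was at the start of the episode above 0.03 m).
Of tin1, jar1, tin2, jar2, tin3, jar3, tin4 only 5 to 7 are there at a start; the rules pass over those that are not, and their reading is None.
At some moment in a run one of tin1, tin2, tin3, tin4 may be knocked a few centimetres aside while the robot is not near it.
It also fails if it takes over 210 s, if anything falls off the work surface, if the arm or the gripper's body presses on something with over 40 N, if the wrist force passes 120 N, or if a joint passes its speed limit or range.

ROBOT

A 6-joint arm with a two-finger parallel gripper is mounted at the origin on the work surface. World frame = base frame: x ahead of the robot, y to its left, z up, the work surface at z = 0. Lengths are in m, angles in rad, forces in N, time in s.
With the tool pointing down it reaches from about 0.35 to 1 m from the base axis. Payload 7.1 kg.
Tool frame: the origin (TCP) lies between the finger pads; the fingertips stand 22 mm ahead of it and the grasp point (between the pads) lies 3 mm ahead of it; z points along the fingers, y is the line along which they close (so a half turn about z gives the same grasp; the last joint's range is limited). The gripper opens to 85 mm and grips with 20 to 120 N. Pads are 22 mm wide; open, the fingers measure 114 mm over their backs; the gripper's body (76 mm by 85 mm) begins 54 mm behind the grasp point. The pads swing forward as they close: fully open they stand 13 mm farther back than shut.
Start: joints at [-1.345, 0.423, 1.63, -0, 1.089, -0.019], TCP at [0.151, -0.606, 0.253] pointing down, gripper open.
Joint ranges: [-3, 3], [-0.9, 2.11], [0.09, 2.58], [-1.31, 4.45], [0.11, 2.69], [-2.54, 2.54]. Speed limits (rad/s): [2.39, 2.39, 3.01, 3.14, 3.14, 3.14].

INTERFACE

Orientations are given as a rotation vector (axis times angle).
In Python, from rig import manip gives the robot as it stands. The module is installed in compiled form; this text tells all that it offers. Calls block until the motion is done:
- manip.move_to(position, orientation): joint-space move of the TCP to a pose.
- manip.servo_line(position, orientation=None, rate=0.15): straight line of the TCP; orientation=None keeps the orientation; rate is the mean speed in m/s.
- manip.set_joints(angles): joint-space move.
- manip.command_gripper(opening, f_grip=None): finger opening in m; f_grip is the grip in N (None keeps the last); returns when the fingers have stopped.
- manip.hold(seconds).
- manip.solve_ik(position, orientation): joint angles nearest the present ones, or None.
- manip.camera(name): name is "scene" or "top" or "wrist"; returns a dict with "image" (384x512x3 uint8, red, green, blue), "fx", "fy", "cx", "cy" (pixels), "cam_to_world" (4x4, takes a point from camera to world coordinates); the wrist camera has in their place "mount" (4x4, takes a point from camera to tool coordinates, whose origin is the TCP and whose axes are the flange's). Camera axes: x right, y down, z forward; pixel columns grow to the right and rows downward; lengths in m; the calibration is good to about 2 mm. The wrist camera is an equidistant fisheye: a pixel r from the principal point sees the ray r / f radians off the axis. A picture is of the moment at which its call begins: read the wrist's pose just before it. There is no depth.
A pose or a line that the arm cannot do raises manip.IKError and nothing moves.
- manip.sign_off(): hands the job in; it is judged then, once.
Readings, each from a call of its own:
- manip.get_time(): time.
- manip.get_joint_positions(): joint angles.
- manip.get_joint_vel(): joint speeds.
- manip.get_tau(): joint torques, N m.
- manip.get_position(): TCP position.
- manip.get_ee_rot(): TCP orientation.
- manip.get_contact_force(): force on the tool from outside, world axes, zero at the start.
- manip.get_torque(): the same for the moment, N m.
- manip.get_width(): finger opening in m.
- manip.get_grip_force(): force on a finger pad.
Only numpy, scipy, OpenCV 4.12 (cv2) and the standard library are available. Lean on these libraries where they do the work, as an engineer would, in place of code of your own. Each camera call takes 0.05 s, during which the arm holds its last target. There are 200 camera calls.

## Working session

There is one attempt and no reset: what is moved stays moved. The work goes in short steps, each a Python script; the robot and the scene stay as the last script left them, time stands still between calls to the robot, and variables do not carry over. Pictures are saved under pics/ and viewed, at most 14 in all, crops included, and the job is handed in when it is done.

```bash
mkdir -p pics; cat > h.py <<'E'
import numpy as np, cv2
from rig import manip
from scipy.spatial.transform import Rotation as R
def snap(name,fn=None):
    p=np.array(manip.get_position()); r=np.array(manip.get_ee_rot())
    c=manip.camera(name)
    if name=="wrist":
        T=np.eye(4);T[:3,:3]=R.from_rotvec(r).as_matrix();T[:3,3]=p
        c["cam_to_world"]=T@np.array(c["mount"])
    if fn: cv2.imwrite("pics/"+fn,c["image"][:,:,::-1])
    return c
def ray(c,u,v,fish=False):
    x=(u-c["cx"])/c["fx"];y=(v-c["cy"])/c["fy"]
    if fish:
        t=np.hypot(x,y);s=np.sin(t)/max(t,1e-9);d=np.array([x*s,y*s,np.cos(t)])
    else: d=np.array([x,y,1.])
    T=np.array(c["cam_to_world"]);return T[:3,3],T[:3,:3]@d
def onz(c,u,v,z,fish=False):
    o,d=ray(c,u,v,fish);return o+d*(z-o[2])/d[2]
def proj(c,P,fish=False):
    T=np.array(c["cam_to_world"]);q=T[:3,:3].T@(np.array(P)-T[:3,3])
    if fish:
        n=np.hypot(q[0],q[1]);t=np.arctan2(n,q[2]);q=np.array([q[0]/n*t,q[1]/n*t,1])
    return c["cx"]+c["fx"]*q[0]/q[2],c["cy"]+c["fy"]*q[1]/q[2]
E
python3 - <<'E'
from h import *
for n in("scene","top"):
    c=snap(n,n+"0.png");print(n,c["fx"],c["fy"],c["cx"],c["cy"]);print(np.round(c["cam_to_world"],3))
print(manip.get_ee_rot(), manip.get_time())
E
```

```text
scene 468.62084665796306 468.62084665796306 261.6549070241044 190.0256507617471
[[-0.177  0.848 -0.5    1.313]
 [ 0.984  0.151 -0.093  0.135]
 [-0.004 -0.508 -0.861  1.33 ]
 [ 0.     0.     0.     1.   ]]
top 456.92637310950784 456.92637310950784 264.11928091953496 186.62736429636482
[[-0.027 -0.987  0.158  0.348]
 [-1.     0.029  0.009 -0.006]
 [-0.013 -0.158 -0.987  1.575]
 [ 0.     0.     0.     1.   ]]
[-3.11670608e+00 -3.83373102e-01  2.34647704e-04] 0.1
```

View pics/scene0.png

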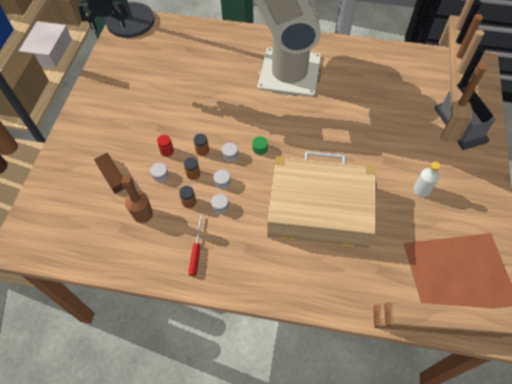

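View pics/top0.png

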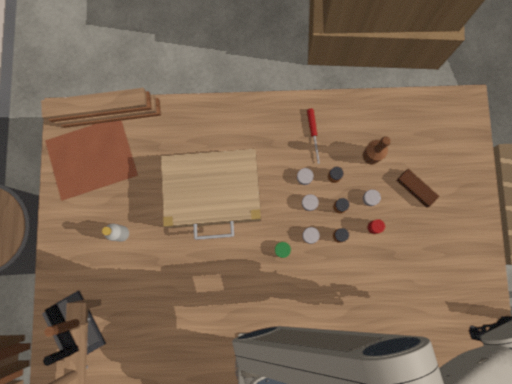

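Top view: the tins are at (305,176), (310,202), (311,235) and (372,198). The jars with dark caps are at (336,174), (342,205) and (342,235). The look-alikes are the red jar (377,227) and the green tin (283,250). The shut cover spans (163–258, 150–225) with its handle at about (214,236).

```bash
cat > det.py <<'E'
from h import *
def comps(m,lo,hi):
    n,l,s,ce=cv2.connectedComponentsWithStats(m.astype(np.uint8))
    return [(s[i],ce[i]) for i in range(1,n) if lo<s[i][4]<hi]
def masks(im):
    hsv=cv2.cvtColor(im,cv2.COLOR_RGB2HSV).astype(int)
    H,S,V=hsv[...,0],hsv[...,1],hsv[...,2]
    return (S<55)&(V>140),(V<75)
E
python3 - <<'E'
from det import *
c=snap("top");im=c["image"]
t,j=masks(im)
for nm,m,z in(("tin",t,.04),("jar",j,.07)):
    w=np.zeros_like(m);w[140:265,265:400]=m[140:265,265:400]
    for s,ce in comps(w,25,400): print(nm,s,np.round(ce,1),np.round(onz(c,*ce,z),3))
cr=cv2.resize(im[140:265,150:400],None,fx=3.2,fy=3.2,interpolation=cv2.INTER_CUBIC)
cv2.imwrite("pics/crop1.png",cr[:,:,::-1])
for n,p,z in(("glue",(115,233),.1),("mallet",(376,152),.1),("offcut",(418,188),.04),("handle",(214,237),.088),("handR",(234,235),.088),("handL",(195,238),.088),("green",(283,250),.04),("red",(377,227),.07)):
    print(n,np.round(onz(c,*p,z),3))
E
```

```text
tin [298 168  16  15 184] [305.2 175.3] [ 0.629 -0.133  0.04 ]
tin [365 190  16  15 189] [372.5 196.8] [ 0.549 -0.357  0.04 ]
tin [303 195  16  15 191] [310.3 201.8] [ 0.538 -0.147  0.04 ]
tin [304 228  16  16 194] [311.2 235. ] [ 0.426 -0.145  0.04 ]
jar [374 140  11  12  75] [378.9 146.4] [ 0.716 -0.383  0.07 ]
jar [363 150  13  14  76] [367.5 157.7] [ 0.678 -0.342  0.07 ]
jar [328 168  14  14 137] [334.8 174. ] [ 0.625 -0.23   0.07 ]
jar [334 199  14  13 144] [340.6 205.2] [ 0.52  -0.243  0.07 ]
jar [333 229  15  13 144] [340.2 234.8] [ 0.423 -0.237  0.07 ]
glue [0.447 0.493 0.1  ]
mallet [ 0.689 -0.365  0.1  ]
offcut [ 0.574 -0.513  0.04 ]
handle [0.426 0.174 0.088]
handR [0.43  0.109 0.088]
handL [0.424 0.236 0.088]
green [ 0.379 -0.049  0.04 ]
red [ 0.445 -0.359  0.07 ]
```

View pics/crop1.png

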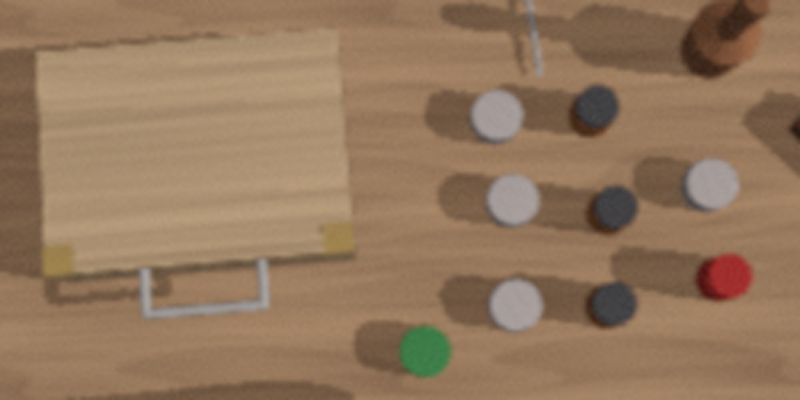

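The crop confirms the choice: four plain grey tins, three jars with dark caps, and the red and green look-alikes standing apart. The handle bar ends are at px (195.6,238.1) and (233.1,235.0). Next I get the case pose and open the cover.

```bash
cat >> h.py <<'E'
def down(psi):
    x=np.array([np.cos(psi),np.sin(psi),0]);z=np.array([0,0,-1.])
    return R.from_matrix(np.c_[x,np.cross(z,x),z]).as_rotvec()
def best(p,psi):
    """orientation (psi or psi+pi) whose joint 6 stays most central"""
    o=[]
    for s in(psi,psi+np.pi):
        q=manip.solve_ik(p,down(s))
        if q is not None:o.append((abs(q[5]),s))
    return down(min(o)[1])
E
python3 - <<'E'
from h import *
c=manip.camera("top")
f=lambda u,v,z:onz(c,u/3.2+150,v/3.2+140,z)[:2]
C=np.array([f(*p,.114) for p in((38,52),(337,30),(353,255),(44,276))])
print(np.round(C,4),[round(float(np.linalg.norm(C[i]-C[i-1])),4) for i in range(4)])
A,B=f(146,314,.088),f(266,304,.088);print(A,B,np.linalg.norm(A-B))
dy=A-B; yawh=np.arctan2(-dy[0],dy[1]); 
e=(C[0]-C[1]);e2=C[3]-C[2];print("yaws",yawh,np.arctan2(-e[0],e[1]),np.arctan2(-e2[0],e2[1]))
yaw=np.mean([np.arctan2(-e[0],e[1]),np.arctan2(-e2[0],e2[1]),yawh])
ax=np.array([np.cos(yaw),np.sin(yaw)])
ctr=C.mean(0);print("ctr",ctr,"from handle",(A+B)/2+ax*.16,"yaw",yaw)
for z in(.14,.084):
  p=np.r_[ctr-ax*.16,z]
  for s in(yaw+np.pi/2,yaw-np.pi/2): print(z,manip.solve_ik(p,down(s)))
E
```

```text
[[0.693  0.3401]
 [0.7069 0.0329]
 [0.4755 0.0224]
 [0.4631 0.3321]] [0.23, 0.3076, 0.2316, 0.31]
[0.4237851  0.23417069] [0.43051791 0.11230152] 0.12205500961084577
yaws 0.05519015798667246 0.04524749383002361 0.03988731395722831
ctr [0.58460848 0.18186128] from handle [0.5869765  0.18071738] yaw 0.04677498859130813
0.14 [ 3.63619598e-01  3.68062770e-01  2.06563305e+00 -4.44089210e-16
  7.07896833e-01  3.16844609e-01]
0.14 None
0.084 [ 3.63619598e-01  4.79881331e-01  2.08583711e+00 -4.44089210e-16
  5.75874209e-01  3.16844609e-01]
0.084 None
```

```bash
python3 - <<'E'
from h import *
yaw=.047;ax=np.array([np.cos(yaw),np.sin(yaw)]);ctr=np.array([.5858,.1813])
hinge=ctr+ax*.115; o=down(yaw+np.pi/2)
r=np.hypot(.275,.066);a0=np.arctan2(.066,-.275)
def P(th):
    a=a0-th;return np.r_[hinge+ax*r*np.cos(a),.022+r*np.sin(a)+.003]
p=P(0)
print(p,[manip.solve_ik(P(t),o) is not None for t in np.linspace(0,1.35,10)])
manip.command_gripper(.045,40)
manip.move_to(p+[0,0,.12],o)
manip.servo_line(p,o,.12)
print(manip.get_contact_force())
manip.command_gripper(0,40)
print("w",manip.get_width(),manip.get_time())
try:
    for th in np.linspace(0,1.3,14)[1:]:
        manip.servo_line(P(th),o,.12)
        print(round(th,2),np.round(manip.get_contact_force(),1),round(manip.get_width(),4))
except Exception as ex: print(ex)
snap("scene","s1.png");print(manip.get_time())
E
```

```text
[0.42597669 0.17378277 0.091     ] [True, True, True, True, True, True, True, True, True, True]
[-3.2148635  -1.38824146  1.78001167]
w 0.008310771679355657 5.15
0.1 [-3.8  3.7 -1.9] 0.0084
0.2 [-3.4  3.5 -2.2] 0.0081
0.3 [-7.1  3.9 -0.4] 0.0085
0.4 [-8.4  5.4  2.1] 0.0088
0.5 [-11.4   4.4   7.8] 0.0085
0.6 [-15.2   3.9  13.4] 0.0085
0.7 [-14.2   3.2  15.8] 0.0085
0.8 [-11.1   2.8  15.8] 0.0086
0.9 [-7.5  2.4 13.5] 0.0081
1.0 [-4.7  4.  10.9] 0.0084
1.1 [-2.7  4.6  7.9] 0.0084
1.2 [-1.4  4.2  5.7] 0.0085
1.3 [-0.8  4.9  4.8] 0.0083
10.1833
```

View pics/s1.png

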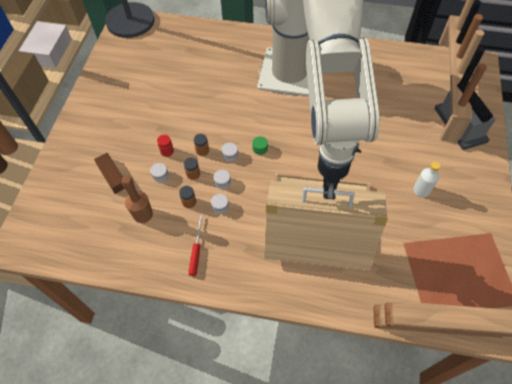

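The gripper holds the handle and the cover is up at about 1.3 rad. I'll release it, back off and look at the tray.

```bash
python3 - <<'E'
from det import *
manip.command_gripper(.06)
p=np.array(manip.get_position())
manip.servo_line(p+[-.0,0,.08],None,.15)
manip.servo_line(p+[-.15,0,.08],None,.25)
q=list(manip.get_joint_positions());print(np.round(q,2))
manip.move_to([.3,-.25,.35],best([.3,-.25,.35],.047+np.pi/2))
manip.hold(.5)
c=snap("top","t2.png");im=c["image"];print(manip.get_time())
cr=cv2.resize(im[60:265,150:400],None,fx=3,fy=2.9,interpolation=cv2.INTER_CUBIC);cv2.imwrite("pics/crop2.png",cr[:,:,::-1])
yaw=.047;ax=np.array([np.cos(yaw),np.sin(yaw)]);ay=np.array([-ax[1],ax[0]]);ctr=np.array([.5858,.1813])
g=cv2.cvtColor(im,cv2.COLOR_RGB2HSV)
for i in range(4):
    P=np.r_[ctr-ax*.052+ay*(i-1.5)*.068,.012];u,v=proj(c,P);print("tin",i+1,np.round((u,v),1),im[int(v),int(u)])
for i in range(3):
    P=np.r_[ctr+ax*.044+ay*(i-1)*.08,.022];u,v=proj(c,P);print("jar",i+1,np.round((u,v),1),im[int(v),int(u)])
E
```

```text
[ 0.31  0.22  1.6  -0.    1.32  0.26]
14.525
tin 1 [244.6 204.4] [95 63 46]
tin 2 [224.9 205.9] [91 58 40]
tin 3 [205.3 207.3] [94 60 43]
tin 4 [185.6 208.8] [91 55 40]
jar 1 [236.3 177. ] [91 57 38]
jar 2 [213.2 178.7] [91 57 38]
jar 3 [190.1 180.5] [92 59 40]
```

View pics/crop2.png

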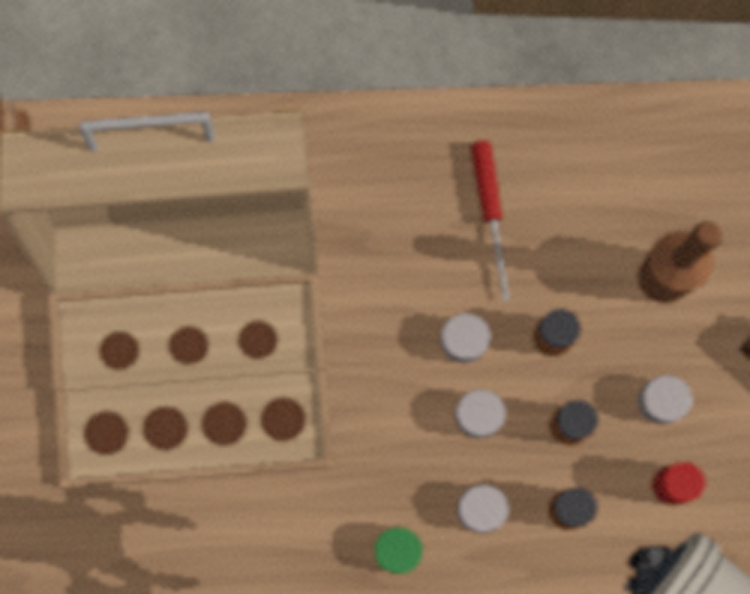

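The cover rests on its stop, and all 4 + 3 marks are visible in the tray (crop px (106–282, 418–432) for tins and (119–258, 339–350) for jars). I'll fit the marks, then put the first jar away with a check afterwards.

```bash
cat > job.py <<'E'
from det import *
import json,os
ORI=.047+np.pi/2
def stock(kind):
    c=snap("top");t,j=masks(c["image"]);m,z,lo=(t,.04,140) if kind=="tin" else (j,.07,100)
    w=np.zeros_like(m);w[140:290,262:400]=m[140:290,262:400]
    o=[]
    for s,ce in comps(w,lo,260):
        if max(s[2],s[3])<20: o.append(onz(c,*ce,z)[:2])
    return o
def go(p,rate=.3): manip.servo_line(p,best(p,ORI),rate)
def pickplace(xy,mark,zg,step):
    """zg: TCP height above the standing surface"""
    o=down(ORI);top=.20
    manip.command_gripper(.075,40)
    manip.move_to([*xy,.17],o)
    manip.servo_line([*xy,zg],o,.15)
    manip.command_gripper(0,40);w=manip.get_width()
    manip.servo_line([*xy,top],o,.25)
    manip.move_to([*mark,top],o)
    manip.servo_line([*mark,step+zg+.03],o,.2)
    manip.servo_line([*mark,step+zg+.0015],o,.05)
    f=manip.get_contact_force()
    manip.command_gripper(.078)
    manip.servo_line([*mark,top],o,.25)
    print("w",round(w,4),"F",np.round(f,1),"t",round(manip.get_time(),1))
E
python3 - <<'E'
from job import *
c=snap("top");im=c["image"]
hsv=cv2.cvtColor(im,cv2.COLOR_RGB2HSV);m=(hsv[...,2]<125)&(hsv[...,1]>110)
w=np.zeros_like(m);w[160:222,165:256]=m[160:222,165:256]
P=[];G=[]
cs=comps(w,60,300);print(len(cs))
for s,ce in cs:
    back=ce[1]<192; P.append(onz(c,*ce,.022 if back else .012)[:2]);G.append(back)
P=np.array(P);G=np.array(G)
T=P[~G];T=T[T[:,1].argsort()];J=P[G];J=J[J[:,1].argsort()]
print(np.round(T,4),np.round(J,4))
A=np.r_[T,J];M=np.array([[-.048,(i-1.5)*.068] for i in range(4)]+[[.048,(i-1)*.08] for i in range(3)])
a=A-A.mean(0);b=M-M.mean(0)
U,_,V=np.linalg.svd(b.T@a);Rm=(U@V).T
F=(b@Rm.T)+A.mean(0);print("yaw",np.arctan2(Rm[1,0],Rm[0,0]),"res mm",np.round((A-F)*1e3,1).tolist())
json.dump({"tin":F[:4].tolist(),"jar":F[4:].tolist()},open("marks.json","w"))
print(np.round(F,4))
for k in("tin","jar"): print(k,np.round(stock(k),3))
for s in range(7):
    print(manip.solve_ik([*F[s],.06],down(ORI)) is not None,end=" ")
E
```

```text
7
[[0.5399 0.0794]
 [0.5365 0.1475]
 [0.5326 0.2152]
 [0.5289 0.2833]] [[0.6346 0.1064]
 [0.6301 0.1862]
 [0.626  0.2666]]
yaw 0.05348284326682715 res mm [[-0.0, -0.1], [0.2, 0.1], [-0.0, -0.0], [-0.1, 0.1], [0.0, -0.1], [-0.2, -0.2], [0.0, 0.2]]
[[0.5399 0.0795]
 [0.5362 0.1474]
 [0.5326 0.2153]
 [0.529  0.2832]
 [0.6345 0.1066]
 [0.6303 0.1864]
 [0.626  0.2663]]
tin [[ 0.629 -0.133]
 [ 0.549 -0.357]
 [ 0.538 -0.147]
 [ 0.426 -0.145]]
jar [[ 0.625 -0.23 ]
 [ 0.52  -0.243]
 [ 0.423 -0.237]]
True True True True True True True
```

```bash
python3 - <<'E'
from job import *
mk=json.load(open("marks.json"))
for k in("tin","jar"):
    print([ (lambda q:None if q is None else round(q[5],2))(manip.solve_ik([*p,.04],down(ORI))) for p in stock(k)])
xy=min(stock("jar"),key=lambda p:p[0])
pickplace(xy,mk["jar"][2],.042,.022)
manip.move_to([.35,-.1,.3],down(ORI))
c=snap("top");im=c["image"];
cv2.imwrite("pics/crop3.png",cv2.resize(im[130:255,160:270],None,fx=4.5,fy=4.5,interpolation=cv2.INTER_CUBIC)[:,:,::-1])
_,j=masks(im);w=np.zeros_like(j);w[140:215,165:262]=j[140:215,165:262]
for s,ce in comps(w,80,300):print(s,onz(c,*ce,.092)[:2],mk["jar"][2])
E
```

```text
[np.float64(-0.27), np.float64(-0.64), np.float64(-0.33), np.float64(-0.4)]
[np.float64(-0.42), np.float64(-0.51), np.float64(-0.58)]
w 0.0471 F [-1.6 -0.2  1.6] t 22.6
[182 171  13  15 138] [0.62351896 0.25930719] [0.6259946272459183, 0.2663323125971138]
```

View pics/crop3.png

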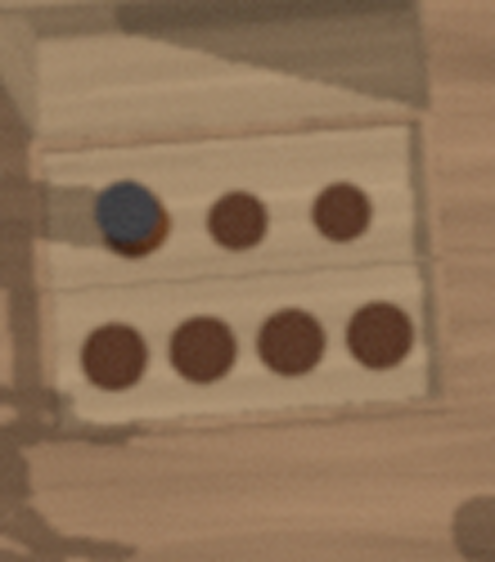

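The jar stands on the left back mark (crop (127,211)). The dark mask takes in some of the amber side, so I'll tighten it to grey only and re-measure.

```bash
python3 - <<'E'
from job import *
mk=json.load(open("marks.json"))
c=snap("top");im=c["image"];u,v=[int(x) for x in (188,177)]
hsv=cv2.cvtColor(im,cv2.COLOR_RGB2HSV)
print(hsv[177,180:200].tolist());print(hsv[168:190,188].tolist())
h=hsv.astype(int);m=(h[...,2]<110)&((h[...,0]>60)|(h[...,1]<60))
w=np.zeros_like(m);w[140:290,165:400]=m[140:290,165:400]
for s,ce in comps(w,60,300):
    print(s,ce, onz(c,*ce,.092 if ce[0]<260 else .07)[:2])
print(mk["jar"][2],stock("jar"))
E
```

```text
[[15, 86, 113], [14, 56, 86], [8, 15, 67], [135, 8, 66], [120, 4, 63], [90, 4, 63], [150, 4, 64], [0, 4, 66], [135, 16, 64], [130, 11, 68], [150, 4, 63], [150, 4, 69], [150, 8, 64], [150, 4, 63], [5, 39, 72], [13, 123, 91], [12, 133, 117], [14, 110, 142], [15, 89, 161], [17, 87, 164]]
[[16, 88, 163], [17, 89, 143], [14, 70, 99], [162, 18, 69], [135, 8, 64], [120, 4, 64], [128, 15, 67], [0, 4, 63], [150, 8, 66], [135, 16, 64], [90, 4, 66], [150, 15, 67], [130, 11, 67], [130, 11, 71], [150, 4, 65], [0, 44, 58], [11, 144, 71], [11, 159, 69], [13, 140, 82], [14, 104, 125], [16, 91, 152], [16, 86, 160]]
[330 167  13  13 127] [336.13385827 172.86614173] [ 0.62893492 -0.23434871]
[181 171  14  13 135] [187.6 176.8] [0.6260211  0.25945495]
[336 198  13  13 131] [341.98473282 204.32061069] [ 0.52261291 -0.24817516]
[283 232  10  34  61] [286.49180328 249.24590164] [ 0.3804342  -0.05970039]
[326 255  12  35 117] [331.37606838 276.98290598] [ 0.28784446 -0.20134028]
[302 272  12  12  79] [307.98734177 278.13924051] [ 0.28617527 -0.12582192]
[0.6259946272459183, 0.2663323125971138] [array([ 0.62514643, -0.22949467]), array([ 0.52007441, -0.24327163])]
```

The grey-only mask puts the jar about 7 mm off its mark in y, because the old mask biased the pick by 5 mm. I'll switch to the corrected mask, re-seat this jar, and do the other two.

```bash
sed -i 's/return (S<55)&(V>140),(V<75)/return (S<55)\&(V>140),(V<110)\&((H>60)|(S<60))/' det.py
sed -i 's/def pickplace(xy,mark,zg,step):/def pickplace(xy,mark,zg,step,src=0):/; s/manip.servo_line(\[\*xy,zg\],o,.15)/manip.servo_line([*xy,src+zg],o,.15)/' job.py
cat >> job.py <<'E'
def placed(kind,c=None):
    c=c or snap("top");t,j=masks(c["image"]);m,z=(t,.052) if kind=="tin" else (j,.092)
    w=np.zeros_like(m);w[140:225,165:258]=m[140:225,165:258]
    return [onz(c,*ce,z)[:2] for s,ce in comps(w,80,260) if max(s[2],s[3])<20]
E
python3 - <<'E'
from job import *
mk=json.load(open("marks.json"))
pickplace(placed("jar")[0],mk["jar"][2],.042,.022,.022)
for k in(1,0):
    manip.move_to([.42,.1,.3],down(ORI))
    s=[p for p in stock("jar") if p[0]>.48 and p[1]<-.19 and p[1]>-.3];print(np.round(s,4))
    pickplace(min(s,key=lambda p:p[0]),mk["jar"][k],.042,.022)
manip.move_to([.35,-.1,.3],down(ORI))
print(np.round(placed("jar"),4),np.round(mk["jar"],4),np.round(stock("tin"),3))
c=snap("top");cv2.imwrite("pics/crop4.png",cv2.resize(c["image"][90:290,160:400],None,fx=3,fy=3)[:,:,::-1])
E
```

```text
w 0.0468 F [-3.3  0.3  5.1] t 31.1
[[ 0.6291 -0.2344]
 [ 0.5226 -0.248 ]]
w 0.0468 F [-2.6 -0.2  3.4] t 40.2
[[ 0.6289 -0.2345]]
w 0.0472 F [-2.1 -0.   5.1] t 48.9
[[0.6346 0.1049]
 [0.6312 0.1843]
 [0.6267 0.265 ]] [[0.6345 0.1066]
 [0.6303 0.1864]
 [0.626  0.2663]] [[ 0.629 -0.133]
 [ 0.549 -0.358]
 [ 0.537 -0.099]]
```

View pics/crop4.png

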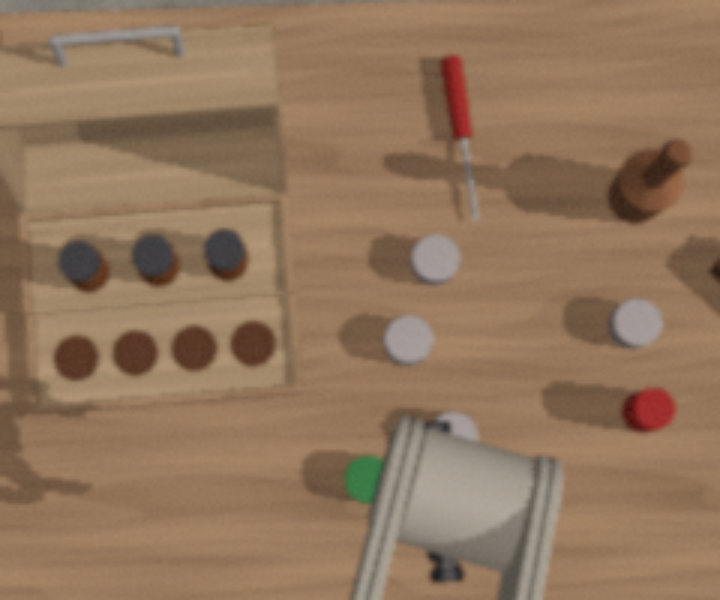

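All three jars are within 2 mm of their marks. One tin has been knocked from y −0.147 to −0.099 and is still upright. Now the tins, each detected afresh.

```bash
python3 - <<'E'
from job import *
mk=json.load(open("marks.json"))
for k in(3,2,1,0):
    manip.move_to([.42,.1,.3],down(ORI))
    s=[p for p in stock("tin") if p[1]<-.03];print(np.round(s,4).tolist())
    if len(s)!=k+1: print("count?");break
    p=max(s,key=lambda p:p[0]-(p[1]<-.3))
    pickplace(p,mk["tin"][k],.031,.012)
manip.move_to([.35,-.1,.3],down(ORI))
print(np.round(placed("tin"),4),np.round(mk["tin"],4),np.round(placed("jar"),4))
c=snap("top");cv2.imwrite("pics/crop5.png",cv2.resize(c["image"][90:290,160:400],None,fx=3,fy=3)[:,:,::-1])
E
```

```text
[[0.6294, -0.1332], [0.5488, -0.3576], [0.5374, -0.0985], [0.4269, -0.1448]]
w 0.0528 F [-2.1 -1.6  3.8] t 59.3
[[0.5485, -0.3579], [0.5374, -0.0987], [0.4268, -0.1447]]
w 0.0527 F [-2.6 -0.2  2.3] t 67.6
[[0.5486, -0.3577], [0.4267, -0.1447]]
w 0.0531 F [-0.7 -1.   0.2] t 75.8
[[0.5486, -0.3577]]
w 0.0531 F [-2.9 -1.   5.3] t 85.0
[[0.5423 0.0796]
 [0.5389 0.1477]
 [0.5351 0.2156]
 [0.5308 0.2838]] [[0.5399 0.0795]
 [0.5362 0.1474]
 [0.5326 0.2153]
 [0.529  0.2832]] [[0.6345 0.1051]
 [0.631  0.1843]
 [0.6264 0.2655]]
```

View pics/crop5.png

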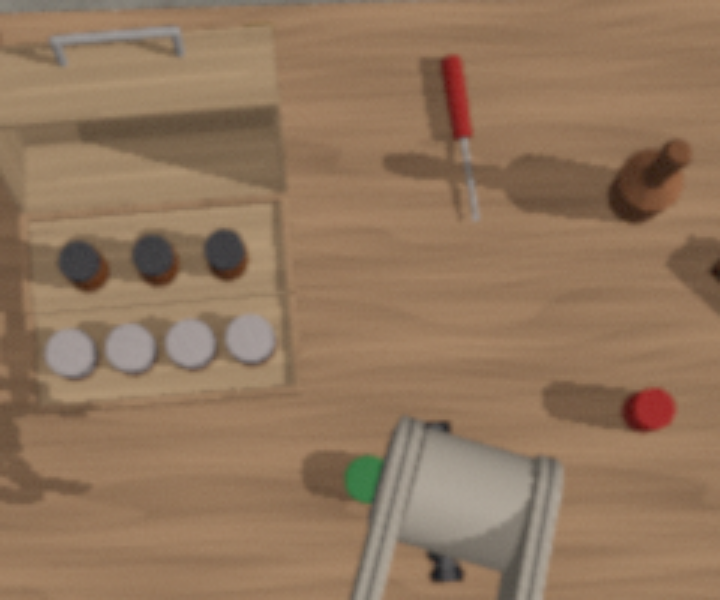

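All seven items stand within 2.5 mm of their marks, the cover is open on its stop, and the gripper is clear. I'm handing in.

```bash
python3 -c "
from rig import manip
print(manip.sign_off())"
```

```text
the job is handed in; nothing more can be done
None
```

The job is handed in: the cover is open on its stop, and all three jars and four tins stand within about 3 mm of their marks in the last camera check. The bystanders and look-alikes were not handled; the judge's verdict was not returned.

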